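# Gauge the look-alike steel cups: peg or tray

## Task

Two look-alike steel cups stand mouth-down on the counter; one is single-walled and fits the draining pegs, the other is double-walled and does not. One cup at a time, in either order: slide it mouth-down onto the stepped gauge pin as far as it will go without forcing it, and put it away before you take the other: if it went fully down to the base plate, hang it mouth-down on the empty slanting draining peg, right down on the peg's tip; if it stopped at the step, stand it mouth-down in the empty long compartment of the grey cutlery tray. Leave the salt shaker, mug, spoon and bottle where they are.

Things in the scene. Friction and masses are not known exactly. Their poses are not given: they have to be found in the camera images.
- cup_a: Steel cup, straight cylinder 60 mm across, 105 mm tall, standing mouth-down. Origin: centre of the mouth (on the counter, z = 0, at the start); z points to the closed foot; 100 mm deep inside; 150 to 310 g. Of cup_a and cup_b one is single-walled (bore 54 mm), one double-walled (bore 44 mm): identical outside, only the gauge tells which. Either may stand left or right.
- cup_b: Steel cup, straight cylinder 60 mm across, 105 mm tall, standing mouth-down. Origin: centre of the mouth (on the counter, z = 0, at the start); z points to the closed foot; 100 mm deep inside; 150 to 310 g. Of cup_a and cup_b one is single-walled (bore 54 mm), one double-walled (bore 44 mm): identical outside, only the gauge tells which. Either may stand left or right.
- gauge: Fixed gauge, origin under its centre, z up. Dark base plate 120 mm across, 12 mm thick; brass pin 49 mm across up to z = 55 mm, 45-degree bevel to a step at 59.5, pilot 37 mm across up to 86, tapering to 25 mm at its top, z = 94 mm. The single-walled cup goes down to the plate (cup origin at z = 12 mm here); the double-walled one passes the pilot and stops on the bevel (about 57 mm).
- drain_peg: Empty fixed white draining peg, 44 mm across, conical nose over the last 25 mm (20 mm across at the tip). Origin: its foot, on the axis; z along the peg, tip at z = 140 mm; y level, along the row of pegs. It leans 30 degrees from vertical, to the robot. A hung cup's inner end rests on the tip: cup origin at z about 40 mm here, mouth in the air; let go, it settles a few degrees off the axis.
- rack: Fixed aluminium drip pan, 210 (x) by 300 (y) by 22 mm, with a dark bar and two slanting pegs 136 mm apart along y; the peg at +y already carries a fixed cup, the peg at -y is the empty one (drain_peg). Origin: centre of the underside.
- tray: Fixed grey cutlery tray, 360 (x) by 250 (y) mm, walls 45 mm high, 4 mm thick, floor 4 mm thick. Origin: centre of the underside, z up. A divider 41 mm high runs along x at y = -8 mm: the compartment on the +y side (y -6 to 121, x -176 to 176 mm) is empty, the -y side is full of cutlery. A cup standing in it has its origin at z = 4 mm here.
- shaker: White salt shaker, 42 mm across, 80 mm tall; origin at the centre of its underside. Bystander, loose: leave it where it is.
- mug: White mug, 76 mm across, 85 mm tall; origin at the centre of its underside. Bystander, loose: leave it where it is.
- spoon: Steel serving spoon 180 mm long, lying on the counter right of the gauge; origin under its middle, x along it. Bystander, loose: leave it where it is.
- spray: White plastic bottle, 70 mm across, 170 mm tall; origin at the centre of its underside. Bystander, loose: leave it where it is.
Not all that is in view belongs to the job. What is shaped like the cup_b but orange is not meant. Leave any green look-alike of the cup_a alone.

How it is judged:
On the way, in this order (a step that is already met when the one before it is completed fails the run):
1. one cup is tried on the gauge: on the base plate, or resting on the step (((z of cup_a in the frame of gauge between 0.005 and 0.017 m and horizontal distance between cup_a and gauge below 0.006 m and angle between cup_a's own z axis and vertical below 0.1 rad) or (z of cup_b in the frame of gauge between 0.048 and 0.066 m and horizontal distance between cup_b and gauge below 0.007 m and angle between cup_b's own z axis and vertical below 0.12 rad and contact force between cup_b and gauge above 0.3 N))), for 0.2 s.
2. that cup is put away by the result, the other still within 50 mm of its start ((((z of cup_a in the frame of drain_peg between 0.02 and 0.052 m and x of cup_a in the frame of drain_peg between -0.012 and 0.012 m and y of cup_a in the frame of drain_peg between -0.012 and 0.012 m and angle between the z axis of cup_a and the z axis of drain_peg, either way round below 0.25 rad and linear speed of cup_a below 0.02 m/s) and distance of cup_b from where it was at the start of the episode below 0.05 m) or ((x of cup_b in the frame of tray between -0.155 and 0.155 m and y of cup_b in the frame of tray between 0.015 and 0.105 m and z of cup_b in the frame of tray between -0.002 and 0.01 m and angle between cup_b's own z axis and vertical below 0.1 rad and linear speed of cup_b below 0.02 m/s) and distance of cup_a from where it was at the start of the episode below 0.05 m))), for 0.2 s.
3. the other cup is tried on the gauge in the same way ((((z of cup_a in the frame of drain_peg between 0.02 and 0.052 m and x of cup_a in the frame of drain_peg between -0.012 and 0.012 m and y of cup_a in the frame of drain_peg between -0.012 and 0.012 m and angle between the z axis of cup_a and the z axis of drain_peg, either way round below 0.25 rad and linear speed of cup_a below 0.02 m/s) and (z of cup_b in the frame of gauge between 0.048 and 0.066 m and horizontal distance between cup_b and gauge below 0.007 m and angle between cup_b's own z axis and vertical below 0.12 rad and contact force between cup_b and gauge above 0.3 N)) or ((x of cup_b in the frame of tray between -0.155 and 0.155 m and y of cup_b in the frame of tray between 0.015 and 0.105 m and z of cup_b in the frame of tray between -0.002 and 0.01 m and angle between cup_b's own z axis and vertical below 0.1 rad and linear speed of cup_b below 0.02 m/s) and (z of cup_a in the frame of gauge between 0.005 and 0.017 m and horizontal distance between cup_a and gauge below 0.006 m and angle between cup_a's own z axis and vertical below 0.1 rad)))), for 0.2 s.
At the end, for the whole second after the job is handed in: Single-walled cup at rest on the empty peg: axes within 0.25 rad, mouth centre 20-52 mm along the peg from its foot and within 12 mm of its axis; double-walled cup at rest mouth-down on the floor of the empty compartment (tilt under 0.1 rad), at tray y 15-105 mm, |x| under 155 mm (z of cup_a in the frame of drain_peg between 0.02 and 0.052 m and x of cup_a in the frame of drain_peg between -0.012 and 0.012 m and y of cup_a in the frame of drain_peg between -0.012 and 0.012 m and angle between the z axis of cup_a and the z axis of drain_peg, either way round below 0.25 rad and linear speed of each of cup_a, cup_b below 0.02 m/s and x of cup_b in the frame of tray between -0.155 and 0.155 m and y of cup_b in the frame of tray between 0.015 and 0.105 m and z of cup_b in the frame of tray between -0.002 and 0.01 m and angle between cup_b's own z axis and vertical below 0.1 rad); the robot touches nothing.
It fails at once if a cup is forced on the gauge (over 60 N) (contact force between any of cup_a, cup_b and gauge above 60 N).
It fails at once if shaker, mug, spoon or bottle moved by more than 40 mm (distance of any of shaker, mug, spoon, spray from where it was at the start of the episode above 0.04 m).
It also fails if it takes over 72 s, if anything falls off the work surface, if the arm or the gripper's body presses on something with over 40 N, if the wrist force passes 120 N, or if a joint passes its speed limit or range.

## Robot

A 7-joint arm with a two-finger parallel gripper is mounted at the origin on the work surface. World frame = base frame: x ahead of the robot, y to its left, z up, the work surface at z = 0. Lengths are in m, angles in rad, forces in N, time in s.
With the tool pointing down it reaches from about 0.35 to 0.9 m from the base axis. Payload 19.9 kg.
Tool frame: the origin (TCP) lies at the very end of the fingers, on their centre line; the grasp point (between the pads) lies 19 mm behind it; y points along the fingers, z is the direction in which the jaws open and shut, and the axes are right-handed (so a half turn about y gives the same grasp; the last joint's range is limited). The gripper opens to 94 mm and grips with 3 to 60 N. Pads are 16 mm wide; open, the fingers measure 119 mm over their backs; the gripper's body (75 mm by 177 mm) begins 78 mm behind the grasp point.
Start: joints at [-1.355, 0.417, -0.01, 1.614, 0.005, 1.111, -0.053], TCP at [0.159, 0.604, 0.205] pointing down, gripper open.
Joint ranges: [-2.81, 2.81], [-0.39, 2.02], [-1.27, 1.25], [0.06, 2.57], [-1.19, 4.33], [0.19, 2], [-2.82, 2.82]. Speed limits (rad/s): [1.89, 1.89, 2.39, 2.39, 3.01, 3.01, 3.01].

## Interface

Orientations are given as a rotation vector (axis times angle).
In Python, from workcell import r gives the robot as it stands.
- The arm moves only by the shell command python3 -m jog 'ROWS' [FORCE]. ROWS is text: rows parted by semicolons, each of 5 numbers parted by spaces: the finger opening in mm, from 0 to 94, then the shift along the tool's x, y, z each as a share of 0.025 m, from -1 to 1, then the turn about the tool's y as a share of 0.12 rad, from -1 to 1. A call has 1 to 12 rows; each row shifts and turns the pose as measured when the row begins, along the tool's axes as they then stand; what a row does not reach is not made up. A row lasts 1/10 s, in which the tool goes at most 50 mm and 8.59 degrees, less where a joint would pass 70% of its speed; a pose out of reach is approached as far as the arm can. A call with a number of a shift or a turn outside -1 to 1 is refused whole. A call with a gripper value outside its range is refused whole. The fingers move at their own pace and stop on an object; FORCE is the grip in N (left out, the last holds). Time passes only in rows, so rows that do not move let the fingers close. It gives the time, the measured TCP pose, the force and the opening at its end, in the units of the state.
- r.get_obs(): the state, without advancing time (a new reading comes with each control period).
- r.snapshot(name): name is "scene" or "top"; returns (picture, depth): 480x640x3 uint8, blue, green, red; 480x640 float32, m along the optical axis (not along the pixel's ray), 0 where there is no reading.
- r.camera_model(name): a dict with "fx", "fy", "cx", "cy" (pixels), "k1" (the pictures are not rectified: a ray, as slopes to the right and down, at radius r is drawn at 1 + k1 r^2 times it, then the intrinsics apply), "world_to_cam" (4x4, takes a point from world to camera coordinates). Camera axes: x right, y down, z forward; pixel columns grow to the right and rows downward; lengths in m; the calibration is good to about 2 mm. A picture is of the moment at which its call begins. camera_model takes no time and is no camera call.
- r.sign_off(): hands the job in, once; it reports no verdict.
The state is a dict: "clock": time; "joint_pos": joint angles; "qd": joint speeds; "effort": joint torques, N m; "tool_pos": TCP position; "tool_rot": TCP orientation; "wrist_force": force on the tool from outside, world axes, zero at the start; "wrist_torque": the same for the moment, N m; "grip_width": finger opening in m.
Only numpy, scipy, OpenCV 4.12 (cv2) and the standard library are available. Lean on these libraries where they do the work, as an engineer would, in place of code of your own. Each camera call takes 0.05 s, during which the arm holds its last target. There are 200 camera calls.

## Working session

There is one attempt and no reset: what is moved stays moved. The work goes in short steps, Python scripts to look and compute and a shell command to move; the robot and the scene stay as the last step left them, time stands still between calls to the robot, and variables do not carry over. Pictures are saved under pics/ and viewed, about 8 in all and at most 12, crops included, and the job is handed in when it is done.

```bash
mkdir -p pics; ls
python3 - <<'E'
from workcell import r
import cv2,numpy as np
o=r.get_obs()
for k,v in o.items(): print(k,np.round(v,4))
for n in("scene","top"):
    im,d=r.snapshot(n); cv2.imwrite(f"pics/{n}0.png",im); np.save(f"pics/{n}0.npy",d)
    c=r.camera_model(n); print(n,{k:np.round(v,4).tolist() for k,v in c.items()}, (d>0).mean())
E
```

```text
pics
clock 0.0
joint_pos [-1.3545  0.418  -0.0103  1.6141  0.0047  1.1107 -0.053 ]
qd [-0.0006  0.0003 -0.0011  0.0001  0.0002  0.0023 -0.0003]
effort [-5.00000e-04 -8.51238e+01  6.38800e-01 -4.25990e+01 -4.87000e-02
  1.85000e-02  1.00000e-04]
tool_pos [0.1593 0.604  0.2048]
tool_rot [-1.5625  0.2024 -0.2024]
wrist_force [ 0.9343 -0.0857  0.2296]
wrist_torque [-0.0824 -0.0448 -0.0163]
grip_width 0.0937
scene {'fx': 496.0597, 'fy': 496.0597, 'cx': 314.5259, 'cy': 238.0779, 'k1': -0.0436, 'world_to_cam': [[-0.8634, 0.5043, 0.0156, 0.5141], [0.3407, 0.6056, -0.7192, -0.1562], [-0.3721, -0.6156, -0.6947, 1.3102], [0.0, 0.0, 0.0, 1.0]]} 0.9958463541666667
top {'fx': 561.8133, 'fy': 561.8133, 'cx': 326.2486, 'cy': 238.0925, 'k1': 0.0577, 'world_to_cam': [[-0.0078, -1.0, -0.0058, 0.0029], [-0.9931, 0.0084, -0.1174, 0.5768], [0.1174, 0.0048, -0.9931, 1.019], [0.0, 0.0, 0.0, 1.0]]} 0.996064453125
```

View pics/scene0.png

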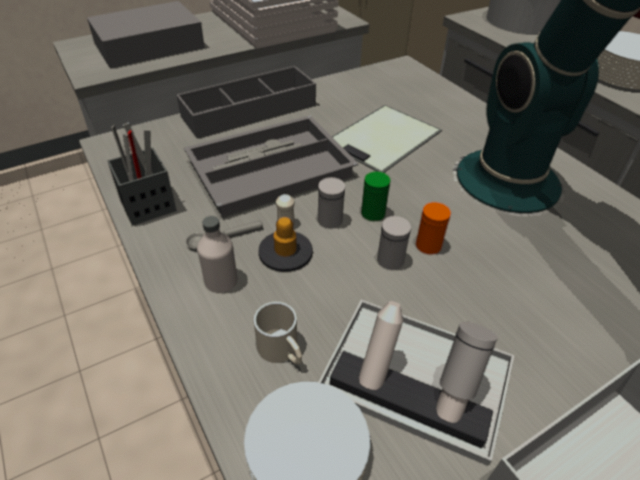

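View pics/top0.png

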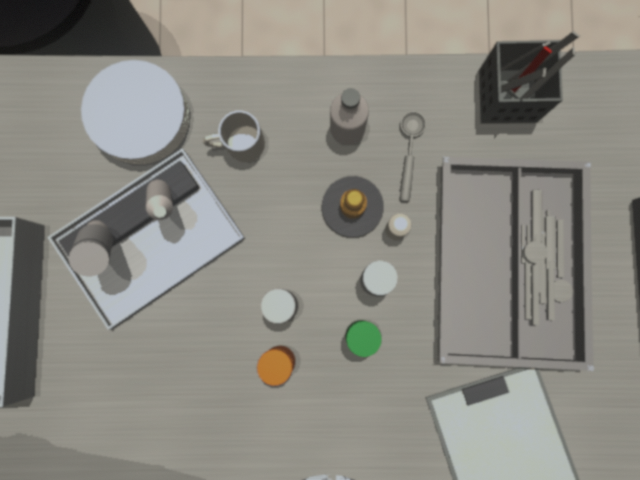

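Scene: the steel cups are at (332,203) and (394,243), gauge (285,245), empty peg tip (390,310), tray (270,165). In the top view the cups are at (380,278) and (278,306), gauge (353,205), peg tip (160,210), empty compartment (478,260). Lookalikes: green (364,338), orange (276,367), and the cup on the other peg (90,255). I choose the two grey ones.

```bash
cat > h.py <<'E'
from workcell import r
import cv2,numpy as np
from scipy.spatial.transform import Rotation as R
from scipy.optimize import least_squares
def rays(n,uv):
    c=r.camera_model(n); K=np.array([[c['fx'],0,c['cx']],[0,c['fy'],c['cy']],[0,0,1]])
    p=cv2.undistortPoints(np.float64(uv).reshape(-1,1,2),K,np.array([c['k1'],0,0,0.]))[:,0]
    T=np.linalg.inv(c['world_to_cam']); return np.c_[p,np.ones(len(p))],T
def plane(n,uv,z):
    d,T=rays(n,uv); w=d@T[:3,:3].T; o=T[:3,3]; return o+w*((z-o[2])/w[:,2:])
def cloud(n,d):
    v,u=np.mgrid[:480,:640]; q,T=rays(n,np.c_[u.ravel(),v.ravel()])
    return ((q*d.reshape(-1,1))@T[:3,:3].T+T[:3,3]).reshape(480,640,3)
def tri(a,b):
    A=[];B=[]
    for n,uv in(("scene",a),("top",b)):
        d,T=rays(n,[uv]); w=T[:3,:3]@d[0]; w/=np.linalg.norm(w); M=np.eye(3)-np.outer(w,w); A.append(M);B.append(M@T[:3,3])
    return np.linalg.lstsq(np.vstack(A),np.hstack(B),rcond=None)[0]
def circ(P,r0=None):
    f=lambda s:np.hypot(P[:,0]-s[0],P[:,1]-s[1])-(s[2] if r0 is None else r0)
    return least_squares(f,[*P[:,:2].mean(0),.03],loss='soft_l1',f_scale=.002).x
E
python3 - <<'E'
from h import *
im=cv2.imread('pics/top0.png'); sc=cv2.imread('pics/scene0.png')
C=cloud("top",np.load('pics/top0.npy')); S=cloud("scene",np.load('pics/scene0.npy'))
def blob(m,uv):
    n,l,st,ce=cv2.connectedComponentsWithStats(m.astype(np.uint8)); k=l[uv[1],uv[0]]; return l==k
def topdisc(uv,lo,hi,name):
    m=blob((C[...,2]>lo)&(C[...,2]<hi),uv); c=max(cv2.findContours(m.astype(np.uint8),0,1)[0],key=len)
    z=np.median(C[m][:,2]); P=plane("top",c[:,0],z); print(name,'z',z.round(4),'circle',circ(P).round(4),'n',m.sum()); 
for uv,n in(((380,278),'cupR'),((278,306),'cupL')): topdisc(uv,.095,.115,n)
for uv,n in(((364,338),'green'),((276,367),'orange')): topdisc(uv,.095,.13,n)
topdisc((353,199),.085,.11,'pin top'); topdisc((330,215),.006,.02,'plate')
topdisc((400,224),.06,.1,'shaker');topdisc((349,97),.14,.2,'spray')
m=blob(np.abs(C[...,2]-.0455)<.012,(443,260)); P=C[m]
print('tray rim',cv2.minAreaRect((P[:,:2]*1000).astype(np.float32)),'z',np.median(P[:,2]), m.sum())
print('tray floor',C[260,478],C[180,478],C[340,478],'divider',C[260,517])
for uv in ((183,152),(243,238),(110,327),(52,238)): print('pan corner',plane("top",[uv],.022)[0].round(4))
# scene view cup tops
for n,X in(("S",S),):
    for uv in((332,187),(395,227)):
        m=blob((X[...,2]>.1)&(X[...,2]<.112),uv);print('scene cup',X[m].mean(0).round(4),m.sum())
# bars and pegs
print('tool axes\n',R.from_rotvec(r.get_obs()['tool_rot']).as_matrix().round(3))
np.savez('pics/c.npz',C=C,S=S)
print('peg tri tip',tri((391,305),(161,212)))
cv2.imwrite('pics/crop1.png',np.hstack([cv2.resize(im[130:330,30:230],(400,400)),cv2.resize(im[250:350,250:410],(400,250)).__class__(0) if 0 else cv2.resize(im[240:390,250:400],(400,400))]))
E
```

```text
cupR z 0.105 circle [ 0.4987 -0.0944  0.0291] n 936
cupL z 0.105 circle [0.4519 0.0819 0.029 ] n 948
green z 0.1051 circle [ 0.3949 -0.0647  0.029 ] n 970
orange z 0.105 circle [0.3493 0.0876 0.0293] n 1009
pin top z 0.0926 circle [ 0.6397 -0.0524  0.0171] n 312
plate z 0.012 circle [ 0.6406 -0.0525  0.0589] n 2375
shaker z 0.0768 circle [ 0.5945 -0.1337  0.0201] n 421
spray z 0.1694 circle [ 0.7947 -0.0444  0.0172] n 341
tray rim ((532.10107421875, -347.7730712890625), (273.1614074707031, 381.72271728515625), 87.25812530517578) z 0.044406249794157526 6897
tray floor [ 0.53598409 -0.29125889  0.00221231] [ 0.69252351 -0.29819269 -0.00137215] [ 0.3858032  -0.28410201  0.00510316] divider [ 0.53281102 -0.35317907  0.03715315]
pan corner [0.7473 0.2726 0.022 ]
pan corner [0.5798 0.1561 0.022 ]
pan corner [0.4163 0.3991 0.022 ]
pan corner [0.5828 0.5128 0.022 ]
scene cup [ 0.5002 -0.0915  0.1036] 374
scene cup [0.4534 0.0855 0.1034] 463
tool axes
 [[ 0.967 -0.     0.255]
 [-0.255 -0.001  0.967]
 [ 0.    -1.    -0.001]]
peg tri tip [0.61056145 0.27267333 0.14892237]
```

View pics/crop1.png

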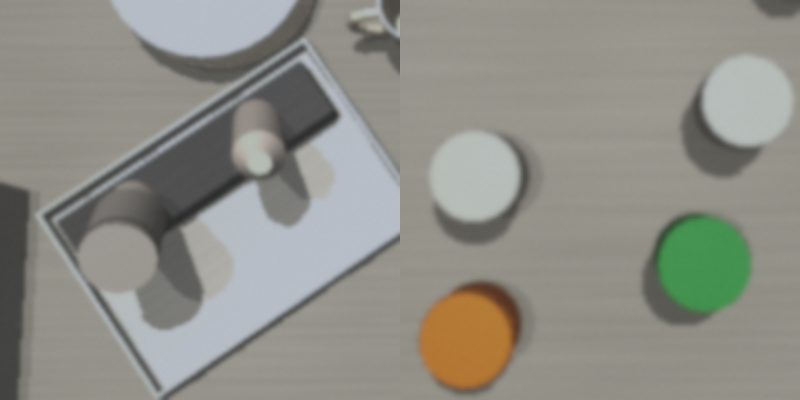

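The crop shows both chosen cups as plain grey discs at left (475,175) and (745,100), distinct from green and orange. The empty peg's tip is at about (260,160) in the crop. Next I fit the peg axis.

Run:
```python
from h import *
z=np.load('pics/c.npz');C,S=z['C'],z['S']
for yaw in (34.1,):
  a=np.radians(yaw); ex=np.array([np.cos(a),np.sin(a),0]); ey=np.array([-ex[1],ex[0],0]); ax=-.5*ex+np.cos(np.pi/6)*np.array([0,0,1])
  px=np.cross(ey,ax)
  tip=np.array([.610,.273,.149])
  for n,X in(("top",C),("scene",S),("both",None)):
    P=np.vstack([C.reshape(-1,3),S.reshape(-1,3)]) if X is None else X.reshape(-1,3)
    q=(P-tip)@np.c_[px,ey,ax]
    k=(np.hypot(q[:,0],q[:,1])<.04)&(q[:,2]<-.03)&(q[:,2]>-.085)
    c=circ(q[k],.022); n_=(np.hypot(q[:,0],q[:,1])<.03)&(q[:,2]>-.02)
    tt=np.percentile(q[n_][:,2],98); 
    print(n,k.sum(),'circle',c.round(4),'free',circ(q[k]).round(4),'tip s',tt.round(4),'tip',(tip+c[0]*px+c[1]*ey+tt*ax).round(4),
     'residual',np.abs(np.hypot(q[k][:,0]-c[0],q[k][:,1]-c[1])-.022).mean().round(4))
    for lo in(-.085,-.06,-.045):
        kk=k&(q[:,2]>lo)&(q[:,2]<lo+.02); print('  slice',lo,kk.sum(),circ(q[kk],.022).round(4)[:2])
# tip disc in top image: 
for zz in(.14,.145,.15): print(plane("top",[(160,211.5)],zz).round(4))
```

```text
top 170 circle [0.0037 0.0012 0.03  ] free [0.0044 0.0007 0.0213] tip s 0.0068 tip [0.6091 0.2738 0.1568] residual 0.0003
  slice -0.085 56 [0.0037 0.0012]
  slice -0.06 66 [0.0037 0.0011]
  slice -0.045 50 [0.0036 0.0011]
scene 823 circle [0.0022 0.0024 0.03  ] free [0.0025 0.0024 0.0218] tip s 0.0059 tip [0.6078 0.2744 0.1552] residual 0.0008
  slice -0.085 296 [0.0022 0.0025]
  slice -0.06 303 [0.0021 0.0024]
  slice -0.045 229 [0.0022 0.0022]
both 993 circle [0.0025 0.002  0.03  ] free [0.0022 0.002  0.0222] tip s 0.0065 tip [0.608  0.274  0.1558] residual 0.0009
  slice -0.085 352 [0.0025 0.0021]
  slice -0.06 369 [0.0024 0.002 ]
  slice -0.045 279 [0.0026 0.0018]
[[0.6119 0.278  0.14  ]]
[[0.611  0.2765 0.145 ]]
[[0.6102 0.275  0.15  ]]
```

```bash
python3 -m jog '94 1 0 -1 0;94 1 0 -1 0;94 1 0 -1 0;94 1 0 -1 0;94 1 0 -1 0;94 1 0 -1 0;94 1 0 -1 0;94 1 0 -1 0;94 1 0 -1 0;94 1 0 -1 0'
python3 -m jog '94 0 0 0 1;94 0 0 0 1;94 0 0 0 1;94 0 0 0 1;94 0 0 0 1;94 0 0 0 1;94 0 0 0 1;94 0 0 0 1;94 0 0 0 1;94 0 0 0 1;94 0 0 0 1;94 0 0 0 1'
cat >> h.py <<'E'
def go(x,y,z,yaw=-55.7):
    "remaining move in jog units, tool axes"
    o=r.get_obs(); M=R.from_rotvec(o['tool_rot']).as_matrix(); w=np.degrees(np.arctan2(M[1,2],M[0,2]))
    print('t',round(float(o['clock']),2),'tcp',o['tool_pos'].round(4),'yaw',w.round(1),'tilt',np.degrees(np.arccos(-M[2,1])).round(1),'grip',round(float(o['grip_width']),4),'F',o['wrist_force'].round(1))
    d=M.T@(np.array([x,y,z])-o['tool_pos'])/.025; print('units x y z',d.round(2),'turn',round(float(np.radians((w-yaw+180)%360-180)/.12),2))
E
python3 -c "
from h import *
go(.4525,.083,.2)"
```

```text
clock: 1.1
tool_pos: [0.3395, 0.2886, 0.2021]
tool_rot: [-1.567, 0.2, -0.195]
wrist_force: [0.3, 0.2, 0.2]
grip_width: 0.0938
clock: 2.3
tool_pos: [0.3408, 0.2819, 0.2005]
tool_rot: [-1.128, 1.343, -1.346]
wrist_force: [0.4, -0.3, -0.5]
grip_width: 0.0941
t 2.3 tcp [0.3408 0.2819 0.2005] yaw -10.5 tilt 0.6 grip 0.0941 F [ 0.4 -0.3 -0.5]
units x y z [7.01 0.05 5.84] turn 6.58
```

```bash
python3 -m jog '94 0 0 0 1;94 0 0 0 1;94 0 0 0 1;94 0 0 0 1;94 0 0 0 1;94 0 0 0 1;94 0 0 0 0.3;94 0 0 0 0' >/dev/null
python3 -c "
from h import *
go(.4525,.083,.2)"
```

```text
t 3.1 tcp [0.3396 0.2809 0.1992] yaw -55.9 tilt 0.8 grip 0.0941 F [-0.1 -0.3 -0.4]
units x y z [0.7  0.01 9.09] turn -0.03
```

```bash
python3 -m jog '94 0.1 0 1 0;94 0.1 0 1 0;94 0.1 0 1 0;94 0.1 0 1 0;94 0.1 0 1 0;94 0.1 0 1 0;94 0.1 0 1 0;94 0 0 1 0;94 0 0 0.8 0;94 0 0 0 0' >/dev/null
python3 - <<'E'
from h import *
go(.4525,.083,.062)
im,d=r.snapshot("scene"); im2,d2=r.snapshot("top"); cv2.imwrite('pics/a.png',np.hstack([im[120:340,280:500],im2[200:420,180:400]]).repeat(1,0))
E
```

```text
t 4.1 tcp [0.4527 0.0822 0.1996] yaw -54.8 tilt 0.8 grip 0.0939 F [ 0.6  1.  -0. ]
units x y z [-0.09  5.5  -0.05] turn 0.13
```

View pics/a.png

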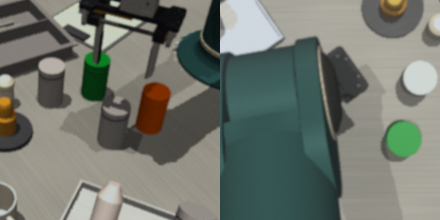

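The scene crop shows the jaws above the grey cup at (114,120), with a finger on each side. In the top view the arm hides it. Descending.

```bash
python3 -m jog '94 0 1 0 0;94 0 1 0 0;94 0 1 0 0;94 0 1 0 0;94 0 1 0 0;94 0 0.4 0 0;94 0 0 0 0' 15
python3 -m jog '50 0 0 0 0;50 0 0 0 0;50 0 0 0 0;50 0 0 0 0;50 0 0 0 0;50 0 0 0 0;50 0 0 0 0;50 0 0 0 0' 15
python3 -c "
from h import *
go(.4525,.083,.18)"
```

```text
clock: 4.9
tool_pos: [0.4475, 0.0905, 0.0605]
tool_rot: [-0.619, 1.861, -1.868]
wrist_force: [0.1, 0.1, -0.8]
grip_width: 0.0937
clock: 5.7
tool_pos: [0.4492, 0.092, 0.0642]
tool_rot: [-0.615, 1.859, -1.864]
wrist_force: [0.2, -0.1, -1.5]
grip_width: 0.061
t 5.7 tcp [0.4492 0.092  0.0642] yaw -53.8 tilt 0.4 grip 0.061 F [ 0.2 -0.1 -1.5]
units x y z [ 0.14 -4.63  0.37] turn 0.28
```

```bash
python3 -m jog '50 0 -1 0 0;50 0 -1 0 0;50 0 -1 0 0;50 0 -1 0 0;50 0 -1 0 0;50 0 0 0 0;50 0 0 0 0' 15
python3 -c "
from h import *
go(.640,-.052,.185)"
```

```text
clock: 6.4
tool_pos: [0.4483, 0.0919, 0.1925]
tool_rot: [-0.619, 1.861, -1.866]
wrist_force: [-0.0, 0.1, -1.9]
grip_width: 0.0606
t 6.4 tcp [0.4483 0.0919 0.1925] yaw -53.8 tilt 0.6 grip 0.0606 F [-0.   0.1 -1.9]
units x y z [-2.8   0.26  9.17] turn 0.27
```

```bash
python3 -m jog '50 -0.3 0 1 0;50 -0.3 0 1 0;50 -0.3 0 1 0;50 -0.3 0 1 0;50 -0.3 0 1 0;50 -0.3 0 1 0;50 -0.3 0 1 0;50 -0.3 0 1 0;50 -0.3 0 0.7 0.2;50 0 0 0 0;50 0 0 0 0' >/dev/null
cat > cup.py <<'E'
from h import *
# find held cup: steel points of closed foot in scene/top clouds near TCP, and cup side
def look(name):
    o=r.get_obs(); g=o['tool_pos']
    out=[]
    for n in("scene","top"):
        im,d=r.snapshot(n); cv2.imwrite(f'pics/{name}_{n}.png',im); np.save(f'pics/{name}_{n}.npy',d)
        P=cloud(n,d); q=P-g
        k=(np.hypot(q[...,0],q[...,1])<.034)&(q[...,2]<-.012)&(q[...,2]>-.055)
        if k.sum()>60:
            for lo in(-.035,-.055):
                kk=k&(q[...,2]>lo)&(q[...,2]<lo+.02); print(n,lo,'cup side pts',kk.sum(),'centre-tcp',circ(q[kk],.03)[:2].round(4) if kk.sum()>20 else '')
    return
E
python3 - <<'E'
from cup import *
go(.640,-.052,.185); look('g1')
im=cv2.imread('pics/g1_scene.png'); cv2.imwrite('pics/b.png',np.hstack([cv2.resize(im[90:290,180:380],(400,400)),cv2.resize(cv2.imread('pics/g1_top.png')[130:330,250:450],(400,400))]))
E
```

```text
t 7.5 tcp [ 0.6322 -0.0492  0.1749] yaw -55.1 tilt 1.7 grip 0.0612 F [ 0.5 -0.3 -1. ]
units x y z [-0.18 -0.41  0.27] turn 0.09
scene -0.035 cup side pts 220 centre-tcp [-0.0019 -0.0029]
scene -0.055 cup side pts 206 centre-tcp [-0.0017 -0.0036]
```

View pics/b.png

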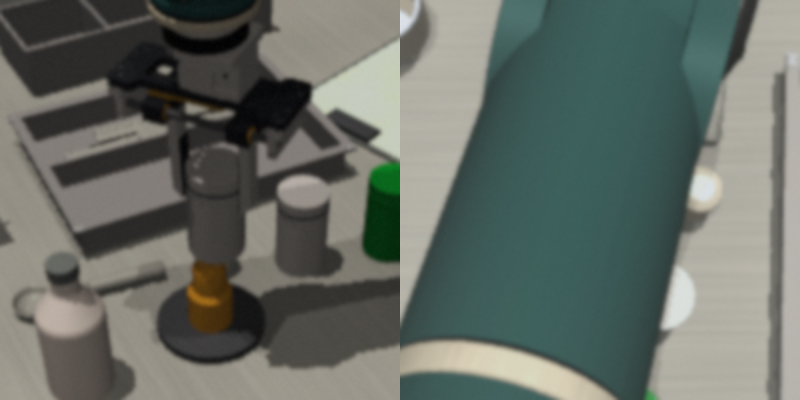

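The scene crop shows the cup held upright over the gauge pin (210,285), slightly to the right of it. I measure the gauge in the same scene view.

Run:
```python
from h import *
S=np.load('pics/c.npz')['S'].reshape(-1,3); q=S-[.6405,-.0525,0]; h=np.hypot(q[:,0],q[:,1])
for lo,hi,rr in((.02,.052,.0245),(.064,.082,.0185)):
    k=(h<.032)&(q[:,2]>lo)&(q[:,2]<hi); print(lo,k.sum(),circ(S[k],rr)[:2].round(4))
for c in((.452,.083),(.499,-.093)):
    k=(np.hypot(S[:,0]-c[0],S[:,1]-c[1])<.037)&(S[:,2]>.02)&(S[:,2]<.09); print('cup',circ(S[k],.03)[:2].round(4))
go(.640,-.052,.1)
```

```text
0.02 233 [ 0.641  -0.0518]
0.064 102 [ 0.6411 -0.0521]
cup [0.4516 0.0835]
cup [ 0.4989 -0.0941]
t 7.6 tcp [ 0.6321 -0.0487  0.1755] yaw -55.1 tilt 1.7 grip 0.0604 F [-0.1  0.2 -1.4]
units x y z [-0.27  3.01  0.32] turn 0.09
```

```bash
python3 -m jog '50 -0.36 0 0.25 0;50 0 0 0 0;50 0 0 0 0' 
python3 -c "
from cup import *
go(.643,-.049,.13); look('g2')"
```

```text
clock: 7.9
tool_pos: [0.6433, -0.047, 0.1752]
tool_rot: [-0.623, 1.883, -1.88]
wrist_force: [-0.6, -0.5, -1.6]
grip_width: 0.0609
t 7.9 tcp [ 0.6433 -0.047   0.1752] yaw -54.9 tilt 1.7 grip 0.0609 F [-0.6 -0.5 -1.6]
units x y z [0.01 1.81 0.08] turn 0.11
scene -0.035 cup side pts 221 centre-tcp [-0.0019 -0.0028]
scene -0.055 cup side pts 216 centre-tcp [-0.0018 -0.0037]
```

```bash
python3 -m jog '50 0 0.6 0.05 0;50 0 0.6 0.03 0;50 0 0.6 0 0;50 0 0 0 0' 
python3 -c "
from cup import *
go(.643,-.049,.12); look('g3')"
```

```text
clock: 8.4
tool_pos: [0.6422, -0.0488, 0.1256]
tool_rot: [-0.624, 1.884, -1.88]
wrist_force: [0.1, 0.4, -2.6]
grip_width: 0.0608
t 8.4 tcp [ 0.6422 -0.0488  0.1256] yaw -54.9 tilt 1.7 grip 0.0608 F [ 0.1  0.4 -2.6]
units x y z [-0.03  0.22  0.03] turn 0.11
scene -0.035 cup side pts 198 centre-tcp [-0.0019 -0.0029]
scene -0.055 cup side pts 188 centre-tcp [-0.0018 -0.0036]
```

```bash
python3 -m jog '50 0 0.16 0 0;50 0 0.16 0 0;50 0 0 0 0' ; python3 -m jog '50 0 0.16 0 0;50 0 0 0 0'
```

```text
clock: 8.8
tool_pos: [0.6442, -0.0493, 0.1209]
tool_rot: [-0.618, 1.88, -1.88]
wrist_force: [-0.3, 0.6, -2.1]
grip_width: 0.0603
clock: 9.0
tool_pos: [0.6457, -0.0494, 0.1188]
tool_rot: [-0.614, 1.878, -1.88]
wrist_force: [-0.4, -0.0, -1.2]
grip_width: 0.0597
```

```bash
python3 -c "
from cup import *
go(.643,-.049,.075); look('g4')"
```

```text
t 9.0 tcp [ 0.6457 -0.0494  0.1188] yaw -54.9 tilt 1.2 grip 0.0597 F [-0.4 -0.  -1.2]
units x y z [ 0.04  1.75 -0.07] turn 0.11
scene -0.035 cup side pts 202 centre-tcp [-0.0034 -0.0022]
scene -0.055 cup side pts 193 centre-tcp [-0.0039 -0.0023]
```

```bash
python3 -m jog '50 0 0.25 -0.05 0;50 0 0 0 0' ; python3 -m jog '50 0 0.3 0 0;50 0 0 0 0'
```

```text
clock: 9.3
tool_pos: [0.6467, -0.0488, 0.1146]
tool_rot: [-0.609, 1.875, -1.88]
wrist_force: [-1.1, -0.2, -1.5]
grip_width: 0.0597
clock: 9.5
tool_pos: [0.6481, -0.0482, 0.1089]
tool_rot: [-0.605, 1.873, -1.878]
wrist_force: [-0.6, -0.1, -1.2]
grip_width: 0.0599
```

```bash
python3 -c "
from cup import *
go(.643,-.049,.075); look('g4')"
```

```text
t 9.5 tcp [ 0.6481 -0.0482  0.1089] yaw -54.9 tilt 0.7 grip 0.0599 F [-0.6 -0.1 -1.2]
units x y z [ 0.17  1.36 -0.09] turn 0.12
scene -0.035 cup side pts 193 centre-tcp [-0.0056 -0.0035]
scene -0.055 cup side pts 153 centre-tcp [0.0174 0.0444]
```

Run:
```python
from h import *
im=[cv2.resize(cv2.imread(f'pics/{n}_scene.png')[150:290,230:350],(390,455),interpolation=cv2.INTER_CUBIC) for n in('g2','g4')]
cv2.imwrite('pics/c.png',np.hstack(im))
d=[cloud("scene",np.load(f'pics/{n}_scene.npy')) for n in('g2','g4')]
for X in d: # steel column heights
    k=(np.hypot(X[...,0]-.6415,X[...,1]+.052)<.034)&(X[...,2]>.06); 
    rad=np.hypot(X[...,0]-.6415,X[...,1]+.052); k2=(rad>.027)&(rad<.034)&(X[...,2]>.014)&(X[...,2]<.2); print('lowest at cup radius',np.percentile(X[k2][:,2],[1,3,10]).round(4))
```

```text
lowest at cup radius [0.1115 0.1135 0.1195]
lowest at cup radius [0.0576 0.0601 0.0685]
```

View pics/c.png

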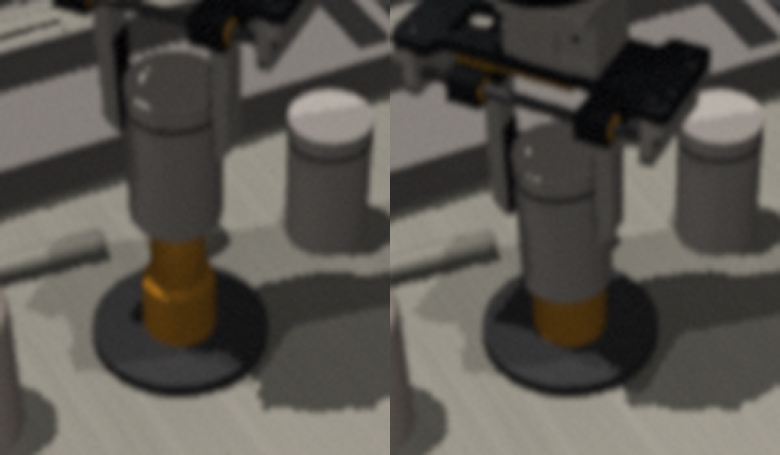

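The left picture (before) and right picture (now) show the cup has ridden up about 10 mm in the jaws. Its mouth now stands at z ≈ 0.057, so it stopped at the step. I let go so it rests freely and check again.

```bash
python3 -m jog '94 0 0 0 0;94 0 0 0 0;94 0 0 0 0;94 0 0 0 0;94 0 0 0 0'
python3 - <<'E'
from h import *
go(.641,-.052,.12)
im,d=r.snapshot("scene"); X=cloud("scene",d); cv2.imwrite('pics/g5_scene.png',im)
rad=np.hypot(X[...,0]-.6415,X[...,1]+.052); k2=(rad>.027)&(rad<.034)&(X[...,2]>.014)&(X[...,2]<.2); print('lowest at cup radius',np.percentile(X[k2][:,2],[1,3,10]).round(4))
for lo in(.06,.075):
    k=(rad<.036)&(X[...,2]>lo)&(X[...,2]<lo+.015); print(k.sum(),circ(X[k],.03)[:2].round(4))
E
```

```text
clock: 10.1
tool_pos: [0.6477, -0.0489, 0.1083]
tool_rot: [-0.606, 1.874, -1.879]
wrist_force: [-0.1, -0.1, 0.5]
grip_width: 0.0936
t 10.1 tcp [ 0.6477 -0.0489  0.1083] yaw -54.9 tilt 0.8 grip 0.0936 F [-0.1 -0.1  0.5]
units x y z [ 0.3  -0.46 -0.05] turn 0.11
lowest at cup radius [0.0572 0.0607 0.0688]
139 [ 0.6419 -0.0518]
144 [ 0.6423 -0.0519]
```

Released, it stays with its mouth at z ≈ 0.057, centred to about 1 mm. So this is the double-walled cup and it goes to the tray. Regripping.

```bash
python3 -m jog '94 0.3 -0.46 -0.05 0.1;94 0 0 0 0;50 0 0 0 0;50 0 0 0 0;50 0 0 0 0;50 0 0 0 0;50 0 0 0 0;50 0 0 0 0;50 0 0 0 0' 20
python3 -m jog '50 0 -1 0 0;50 0 -1 0 0;50 0 -1 0 0;50 0 0 0 0' 20
python3 -c "
from h import *
C=np.load('pics/c.npz')['C']
print(plane('top',[(443,260),(517,260)],.045), plane('top',[(443,162),(440,362)],.045))
go(.54,-.287,.19)"
```

```text
clock: 11.05
tool_pos: [0.6404, -0.0523, 0.1213]
tool_rot: [-0.595, 1.882, -1.888]
wrist_force: [-1.0, 1.0, 1.9]
grip_width: 0.0594
clock: 11.45
tool_pos: [0.6404, -0.0519, 0.1972]
tool_rot: [-0.599, 1.883, -1.888]
wrist_force: [0.3, 0.2, -1.4]
grip_width: 0.0598
[[ 0.53315304 -0.21616651  0.045     ]
 [ 0.53221183 -0.35057194  0.045     ]] [[ 0.71738946 -0.22186586  0.045     ]
 [ 0.34969224 -0.20436553  0.045     ]]
t 11.45 tcp [ 0.6404 -0.0519  0.1972] yaw -55.7 tilt 1.0 grip 0.0598 F [ 0.3  0.2 -1.4]
units x y z [8.61 0.42 5.51] turn 0.0
```

```bash
python3 -m jog '50 1 0 0.63 0;50 1 0 0.63 0;50 1 0 0.63 0;50 1 0 0.63 0;50 1 0 0.63 0;50 1 0 0.63 0;50 1 0 0.63 0;50 1 0 0.63 0;50 0.5 0 0.35 0;50 0 0 0 0;50 0 0 0 0'
python3 -c "
from h import *
go(.54,-.284,.07)"
```

```text
clock: 12.55
tool_pos: [0.5351, -0.2878, 0.1922]
tool_rot: [-0.61, 1.889, -1.883]
wrist_force: [0.3, 0.4, -1.7]
grip_width: 0.0596
t 12.55 tcp [ 0.5351 -0.2878  0.1922] yaw -55.5 tilt 1.4 grip 0.0596 F [ 0.3  0.4 -1.7]
units x y z [-0.35  4.88  0.03] turn 0.03
```

```bash
python3 -m jog '50 -0.3 1 0 0;50 0 1 0 0;50 0 1 0 0;50 0 1 0 0;50 0 0.6 0 0;50 0 0 0 0'; python3 -m jog '50 0 0.15 0 0;50 0 0.15 0 0;50 0 0.15 0 0;50 0 0 0 0'
```

```text
clock: 13.15
tool_pos: [0.544, -0.2747, 0.072]
tool_rot: [-0.616, 1.883, -1.873]
wrist_force: [-0.7, 0.1, -1.3]
grip_width: 0.0597
clock: 13.55
tool_pos: [0.546, -0.2753, 0.0666]
tool_rot: [-0.611, 1.879, -1.873]
wrist_force: [-0.2, 0.2, -1.6]
grip_width: 0.0593
```

```bash
python3 -m jog '50 0 0.2 0 0;50 0 0.2 0 0;50 0 0 0 0'; python3 -c "
from cup import *
go(.546,-.275,.0666); 
im,d=r.snapshot('scene'); X=cloud('scene',d); rad=np.hypot(X[...,0]-.544,X[...,1]+.277);k=(rad<.036)&(X[...,2]>.02)&(X[...,2]<.045);print(k.sum(),circ(X[k],.03)[:2])
k2=(rad>.027)&(rad<.034)&(X[...,2]>-.01)&(X[...,2]<.2);print(np.percentile(X[k2][:,2],[90,97,99]))"
```

```text
clock: 13.85
tool_pos: [0.5478, -0.2752, 0.061]
tool_rot: [-0.606, 1.877, -1.872]
wrist_force: [-0.6, -0.7, -1.5]
grip_width: 0.0596
t 13.85 tcp [ 0.5478 -0.2752  0.061 ] yaw -54.8 tilt 0.7 grip 0.0596 F [-0.6 -0.7 -1.5]
units x y z [ 0.06 -0.22 -0.05] turn 0.13
134 [ 0.54841281 -0.27537092]
[0.18647653 0.19622848 0.19844363]
```

```bash
python3 -m jog '94 0 0 0 0;94 0 0 0 0;94 0 0 0 0;94 0 0 0 0;94 0 -0.6 0 0;94 0 -1 0 0;94 0 -1 0 0;94 0 -1 0 0;94 0 -1 0 0;94 0 -1 0 0;94 0 0 0 0'; python3 -c "
from h import *
go(.499,-.094,.2)
im,d=r.snapshot('scene'); X=cloud('scene',d); cv2.imwrite('pics/t1.png',im)
k=(np.abs(X[...,0]-.546)<.05)&(np.abs(X[...,1]+.276)<.05)&(X[...,2]>.09)&(X[...,2]<.125);P=X[k];print('top',P.mean(0),P[:,2].std(),k.sum())"
```

```text
clock: 15.0
tool_pos: [0.5496, -0.2762, 0.2132]
tool_rot: [-0.602, 1.874, -1.876]
wrist_force: [0.8, -0.7, -0.1]
grip_width: 0.0939
t 15.0 tcp [ 0.5496 -0.2762  0.2132] yaw -54.9 tilt 0.5 grip 0.0939 F [ 0.8 -0.7 -0.1]
units x y z [-2.54  0.52 -7.13] turn 0.12
top [ 0.55250363 -0.26647764  0.10449602] 0.005407710103181999 416
```

```bash
python3 -m jog '94 -0.34 0 -1 0;94 -0.34 0 -1 0;94 -0.34 0 -1 0;94 -0.34 0 -1 0;94 -0.34 0 -1 0;94 -0.34 0 -1 0;94 -0.34 0 -1 0;94 -0.2 0 -0.2 0.1;94 0 0 0 0'>/dev/null; python3 -c "
from h import *
go(.499,-.094,.063)"
```

```text
t 15.95 tcp [ 0.4927 -0.0849  0.2086] yaw -55.7 tilt 1.0 grip 0.0942 F [-0.3 -0.8  0.4]
units x y z [-0.1   5.82  0.48] turn -0.0
```

```bash
python3 -m jog '94 -0.1 0.5 0.5 0;94 0 1 0 0;94 0 1 0 0;94 0 0.8 0 0;94 0 0 0 0'>/dev/null; python3 -c "
from h import *
go(.499,-.094,.063)"
```

```text
t 16.45 tcp [ 0.5015 -0.1     0.1232] yaw -55.9 tilt 1.0 grip 0.0938 F [-0.9 -0.1 -0.3]
units x y z [-0.09  2.41 -0.24] turn -0.03
```

```bash
python3 -m jog '94 -0.1 0.8 -0.25 0;94 0 0.9 0 0;94 0 0.7 0 0;94 0 0 0 0'>/dev/null; python3 -c "
from h import *
go(.499,-.094,.063)"
```

```text
t 16.85 tcp [ 0.501  -0.0977  0.0644] yaw -56.2 tilt 0.9 grip 0.094 F [-0.1 -0.1  0.7]
units x y z [-0.02  0.06 -0.17] turn -0.07
```

```bash
python3 -m jog '94 0 0 -0.15 0;50 0 0 0 0;50 0 0 0 0;50 0 0 0 0;50 0 0 0 0;50 0 0 0 0;50 0 0 0 0' 15; python3 -m jog '50 0 -1 0 0;50 0 -1 0 0;50 0 -1 0 0;50 0 -1 0 0;50 0 -0.5 0 0;50 0 0 0 0' 15;python3 -c "
from cup import *
go(.641,-.052,.180);look('k1')"
```

```text
clock: 17.55
tool_pos: [0.5011, -0.0955, 0.0689]
tool_rot: [-0.585, 1.885, -1.893]
wrist_force: [1.2, -0.2, -2.2]
grip_width: 0.0602
clock: 18.15
tool_pos: [0.5006, -0.0949, 0.1838]
tool_rot: [-0.589, 1.888, -1.895]
wrist_force: [0.4, 0.3, -2.8]
grip_width: 0.0602
t 18.15 tcp [ 0.5006 -0.0949  0.1838] yaw -56.2 tilt 0.9 grip 0.0602 F [ 0.4  0.3 -2.8]
units x y z [-5.62  0.06  1.7 ] turn -0.08
scene -0.035 cup side pts 196 centre-tcp [-0.0013  0.0003]
scene -0.055 cup side pts 202 centre-tcp [-0.0016  0.0005]
```

```bash
python3 -m jog '50 -1 0 0.3 0;50 -1 0 0.3 0;50 -1 0 0.3 0;50 -1 0 0.3 0;50 -1 0 0.3 0;50 -0.6 0 0.2 0;50 0 0 0 0;50 0 0 0 0' >/dev/null;python3 -c "
from cup import *
go(.6425,-.0525,.135);look('k2')"
```

```text
t 19.05 tcp [ 0.6395 -0.0505  0.1645] yaw -56.3 tilt 1.9 grip 0.0605 F [-0.6  0.4 -2.3]
units x y z [-0.09  1.18  0.15] turn -0.09
scene -0.035 cup side pts 221 centre-tcp [-0.002   0.0001]
scene -0.055 cup side pts 211 centre-tcp [-0.0027  0.0004]
```

```bash
python3 -m jog '50 -0.1 0 0.15 0;50 0 0.4 0.03 0;50 0 0.5 0.02 0;50 0 0 0 0' >/dev/null;python3 -c "
from cup import *
go(.6425,-.0525,.117);look('k3')"
```

```text
t 19.55 tcp [ 0.6426 -0.0543  0.1407] yaw -56.4 tilt 1.9 grip 0.0602 F [-0.4  0.8 -3.6]
units x y z [-0.07  0.95 -0.05] turn -0.1
scene -0.035 cup side pts 206 centre-tcp [-0.0017  0.0001]
scene -0.055 cup side pts 199 centre-tcp [-0.0027  0.0007]
```

```bash
python3 -m jog '50 -0.07 0.3 -0.05 0;50 0 0.3 0 0;50 0 0.3 0 0;50 0 0 0 0';python3 -c "
from cup import *
go(.6425,-.0525,.08);look('k4')"
```

```text
clock: 20.05
tool_pos: [0.6436, -0.052, 0.1183]
tool_rot: [-0.604, 1.9, -1.895]
wrist_force: [-0.8, -0.2, -1.7]
grip_width: 0.0605
t 20.05 tcp [ 0.6436 -0.052   0.1183] yaw -56.3 tilt 1.7 grip 0.0605 F [-0.8 -0.2 -1.7]
units x y z [0.01 1.53 0.01] turn -0.09
scene -0.035 cup side pts 199 centre-tcp [-0.0018  0.0004]
scene -0.055 cup side pts 197 centre-tcp [-0.0027  0.0005]
```

```bash
python3 -m jog '50 0 0.3 0.01 0;50 0 0.3 0.01 0;50 0 0 0 0';python3 -c "
from cup import *
go(.6425,-.0525,.08);look('k5')
X=cloud('scene',np.load('pics/k5_scene.npy'));rad=np.hypot(X[...,0]-.6415,X[...,1]+.052); k2=(rad>.027)&(rad<.034)&(X[...,2]>.014)&(X[...,2]<.2); print('lowest',np.percentile(X[k2][:,2],[1,3,10]).round(4))"
```

```text
clock: 20.45
tool_pos: [0.6443, -0.0529, 0.1036]
tool_rot: [-0.601, 1.899, -1.895]
wrist_force: [-0.5, 0.6, -2.7]
grip_width: 0.06
t 20.45 tcp [ 0.6443 -0.0529  0.1036] yaw -56.3 tilt 1.6 grip 0.06 F [-0.5  0.6 -2.7]
units x y z [ 0.03  0.94 -0.04] turn -0.09
scene -0.035 cup side pts 189 centre-tcp [-0.0017  0.0003]
scene -0.055 cup side pts 179 centre-tcp [-0.0026  0.0005]
lowest [0.0355 0.0386 0.0471]
```

Past the step (mouth ≈ 0.035): single-walled. On down to the plate.

```bash
python3 -m jog '50 0.03 0.3 -0.03 0;50 0 0.3 0 0;50 0 0.25 0 0;50 0 0.2 0 0;50 0 0 0 0;50 0 0 0 0;50 0 0 0 0';python3 -c "
from cup import *
go(.6425,-.0525,.18);look('k6')
X=cloud('scene',np.load('pics/k6_scene.npy'));rad=np.hypot(X[...,0]-.6415,X[...,1]+.052); k2=(rad>.027)&(rad<.034)&(X[...,2]>.0)&(X[...,2]<.2); print('lowest',np.percentile(X[k2][:,2],[1,3,10]).round(4))"
```

```text
clock: 21.25
tool_pos: [0.6431, -0.051, 0.0773]
tool_rot: [-0.6, 1.9, -1.891]
wrist_force: [-2.3, 1.2, 3.4]
grip_width: 0.0601
t 21.25 tcp [ 0.6431 -0.051   0.0773] yaw -56.3 tilt 1.5 grip 0.0601 F [-2.3  1.2  3.4]
units x y z [ 0.15 -4.11 -0.01] turn -0.08
scene -0.035 cup side pts 186 centre-tcp [-0.0018 -0.0012]
scene -0.055 cup side pts 175 centre-tcp [-0.0021 -0.0009]
lowest [0.0082 0.0098 0.0149]
```

```bash
python3 -m jog '94 0 0 0 0;94 0 0 0 0;94 0 0 0 0;94 0 0 0 0;94 0.1 0 0 0;50 0 0 0 0;50 0 0 0 0;50 0 0 0 0;50 0 0 0 0;50 0 0 0 0;50 0 0 0 0' 15;python3 -c "
from cup import *
go(.6425,-.0525,.22);look('k7')"
python3 -m jog '50 0 -1 0 0;50 0 -1 0 0;50 0 -1 0 0;50 0 -1 0 0;50 0 -1 0 0;50 0 -1 0 0;50 0 0 0 0'
```

```text
clock: 22.45
tool_pos: [0.6409, -0.0529, 0.077]
tool_rot: [-0.6, 1.9, -1.892]
wrist_force: [0.6, -0.5, -1.1]
grip_width: 0.0596
t 22.45 tcp [ 0.6409 -0.0529  0.077 ] yaw -56.3 tilt 1.5 grip 0.0596 F [ 0.6 -0.5 -1.1]
units x y z [ 0.07 -5.72 -0.04] turn -0.09
scene -0.035 cup side pts 185 centre-tcp [0.0006 0.0006]
scene -0.055 cup side pts 180 centre-tcp [0.0002 0.0009]
clock: 23.25
tool_pos: [0.6434, -0.0523, 0.2303]
tool_rot: [-0.604, 1.902, -1.893]
wrist_force: [1.1, 0.0, -1.3]
grip_width: 0.0598
```

```bash
python3 -c "
from h import *
go(.620,.282,.26)"
```

```text
t 23.25 tcp [ 0.6434 -0.0523  0.2303] yaw -56.3 tilt 1.8 grip 0.0598 F [ 1.1  0.  -1.3]
units x y z [ -6.6   -1.21 -11.66] turn -0.09
```

```bash
python3 -m jog '50 -0.5 -0.4 -1 0;50 -0.5 -0.4 -1 0;50 -0.5 -0.2 -1 0;50 -0.5 -0.2 -1 0;50 -0.5 -0.2 -1 0;50 -0.5 -0.2 -1 0;50 -0.5 -0.2 -1 0;50 -0.5 -0.2 -1 0;50 -0.5 -0.2 -1 0;50 -0.5 -0.2 -1 0;50 0 0 0 0'; python3 -c "
from h import *
go(.620,.282,.26)"
```

```text
clock: 24.35
tool_pos: [0.6052, 0.2356, 0.2799]
tool_rot: [-0.617, 1.909, -1.898]
wrist_force: [0.2, -0.4, -3.5]
grip_width: 0.0594
t 24.35 tcp [0.6052 0.2356 0.2799] yaw -56.5 tilt 2.5 grip 0.0594 F [ 0.2 -0.4 -3.5]
units x y z [-1.55  0.76 -1.21] turn -0.11
```

```bash
python3 -m jog '50 -0.6 0 -0.5 0;50 -0.6 0 -0.5 0;50 -0.3 0 -0.2 0;50 0 0 0 0;50 0 0 0 0'>/dev/null
python3 - <<'E'
from cup import *
go(.620,.282,.26);look('p1')
im=cv2.imread('pics/p1_scene.png'); cv2.imwrite('pics/d.png',cv2.resize(im[180:420,300:540],(480,480)))
E
```

```text
t 24.85 tcp [0.6192 0.2807 0.274 ] yaw -56.5 tilt 2.8 grip 0.0596 F [-0.2  0.9 -1.6]
units x y z [-0.08  0.56 -0.02] turn -0.12
scene -0.035 cup side pts 346 centre-tcp [-0.0001 -0.0001]
scene -0.055 cup side pts 340 centre-tcp [-0.001  -0.0002]
top -0.035 cup side pts 183 centre-tcp [ 0.0015 -0.0001]
top -0.055 cup side pts 172 centre-tcp [0.0009 0.0001]
```

View pics/d.png

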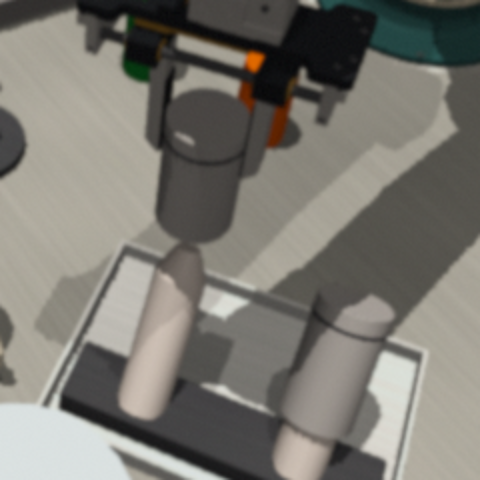

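The picture shows the cup's mouth at (195,225) directly above the peg tip at (185,260), with the neighbouring cup clear. Lowering over the nose.

```bash
python3 -m jog '50 -0.05 0.8 0 0;50 -0.05 0.8 0 0;50 -0.05 0.8 0 0;50 0 0.4 0 0;50 0 0 0 0' 10; python3 -c "
from cup import *
go(.6193,.2813,.2005);look('p2')"
```

```text
clock: 25.45
tool_pos: [0.6198, 0.2781, 0.2042]
tool_rot: [-0.615, 1.912, -1.903]
wrist_force: [-0.2, 0.3, -1.9]
grip_width: 0.06
t 25.45 tcp [0.6198 0.2781 0.2042] yaw -56.8 tilt 2.6 grip 0.06 F [-0.2  0.3 -1.9]
units x y z [-0.06  0.15 -0.12] turn -0.16
scene -0.035 cup side pts 298 centre-tcp [-0.0007 -0.0002]
scene -0.055 cup side pts 273 centre-tcp [-0.0014 -0.0001]
top -0.035 cup side pts 151 centre-tcp [0.0019 0.0005]
top -0.055 cup side pts 139 centre-tcp [0.0005 0.0008]
```

```bash
python3 -m jog '50 0.1 0.25 -0.12 0;50 0.2 0.3 0 0;50 0 0 0 0' 10; python3 -c "
from cup import *
go(.6056,.272,.1775);look('p3')"
```

```text
clock: 25.85
tool_pos: [0.6125, 0.2768, 0.1939]
tool_rot: [-0.609, 1.911, -1.9]
wrist_force: [0.3, -0.6, -2.8]
grip_width: 0.0597
t 25.85 tcp [0.6125 0.2768 0.1939] yaw -56.8 tilt 2.3 grip 0.0597 F [ 0.3 -0.6 -2.8]
units x y z [0.31 0.67 0.02] turn -0.15
scene -0.035 cup side pts 198 centre-tcp [0.0031 0.0021]
scene -0.055 cup side pts 74 centre-tcp [0.0039 0.003 ]
top -0.035 cup side pts 98 centre-tcp [0.0053 0.0033]
top -0.055 cup side pts 98 centre-tcp [-0.019  -0.0432]
```

```bash
python3 -m jog '50 0.15 0.3 0 0;50 0.15 0.35 0.02 0;50 0 0.1 0 0;50 0 0 0 0' 10; python3 -c "
from cup import *
go(.605,.2718,.1615);look('p4')"
```

```text
clock: 26.35
tool_pos: [0.6058, 0.2723, 0.1748]
tool_rot: [-0.608, 1.911, -1.899]
wrist_force: [0.4, 0.4, -1.1]
grip_width: 0.0597
t 26.35 tcp [0.6058 0.2723 0.1748] yaw -56.7 tilt 2.2 grip 0.0597 F [ 0.4  0.4 -1.1]
units x y z [0.02 0.53 0.01] turn -0.15
```

```bash
python3 -m jog '50 0 0.3 0 0;50 0 0.3 0 0;50 0 0 0 0' 10
python3 - <<'E'
from cup import *
go(.609,.2743,.1415);look('p5')
im=cv2.imread('pics/p5_scene.png'); cv2.imwrite('pics/e.png',cv2.resize(im[180:420,300:540],(480,480)))
E
```

```text
clock: 26.75
tool_pos: [0.6056, 0.2724, 0.1591]
tool_rot: [-0.607, 1.911, -1.899]
wrist_force: [0.2, 1.0, -2.5]
grip_width: 0.0596
t 26.75 tcp [0.6056 0.2724 0.1591] yaw -56.7 tilt 2.2 grip 0.0596 F [ 0.2  1.  -2.5]
units x y z [-0.18  0.7   0.02] turn -0.15
```

View pics/e.png

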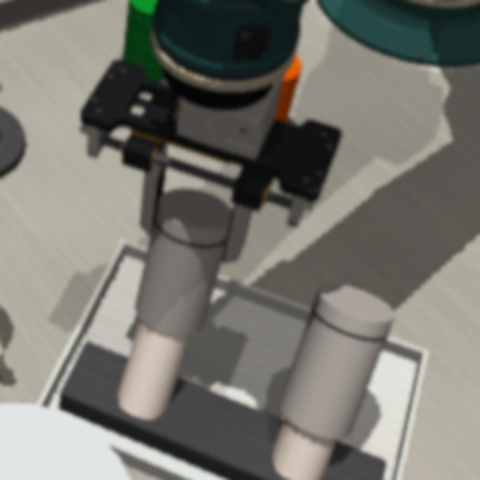

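The cup (180,260) has tilted onto the peg and lies nearly parallel to its neighbour. I keep going along the peg axis.

```bash
python3 -m jog '50 -0.08 0.3 0 0;50 -0.1 0.35 0 0;50 0 0.05 0 0;50 0 0 0 0' 10; python3 -c "
from cup import *
go(.615,.2785,.1225)"
```

```text
clock: 27.25
tool_pos: [0.6093, 0.2751, 0.141]
tool_rot: [-0.606, 1.911, -1.898]
wrist_force: [0.1, 1.2, -0.4]
grip_width: 0.0596
t 27.25 tcp [0.6093 0.2751 0.141 ] yaw -56.7 tilt 2.2 grip 0.0596 F [ 0.1  1.2 -0.4]
units x y z [-0.29  0.73  0.03] turn -0.15
```

```bash
python3 -m jog '50 -0.14 0.3 0 0;50 -0.14 0.3 0 0;50 -0.02 0.15 0 0;50 0 0 0 0' 10
python3 - <<'E'
from cup import *
go(.615,.2785,.1225);look('p6')
im=cv2.imread('pics/p6_scene.png'); cv2.imwrite('pics/f.png',cv2.resize(im[180:420,300:540],(480,480)))
E
```

```text
clock: 27.65
tool_pos: [0.6144, 0.2789, 0.1224]
tool_rot: [-0.608, 1.912, -1.898]
wrist_force: [-4.6, -1.4, 2.9]
grip_width: 0.0596
t 27.65 tcp [0.6144 0.2789 0.1224] yaw -56.7 tilt 2.3 grip 0.0596 F [-4.6 -1.4  2.9]
units x y z [-0.01 -0.    0.02] turn -0.15
```

View pics/f.png

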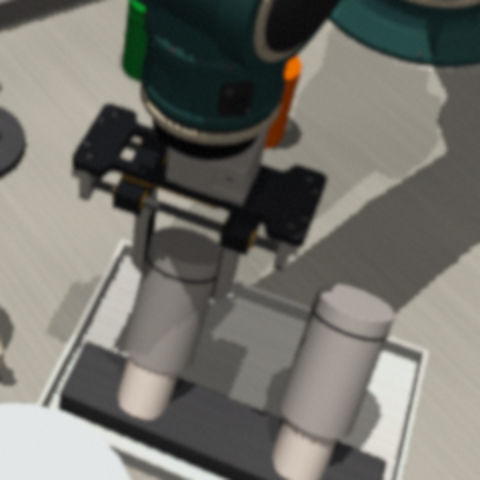

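The cup (180,300) now sits as far down its peg as the neighbouring cup does, with contact felt at the wrist. Releasing and backing straight up.

```bash
python3 -m jog '94 0 0 0 0;94 0 0 0 0;94 0 0 0 0;94 0 0 0 0;94 0 0 0 0;94 0 -0.6 0 0;94 0 -1 0 0;94 0 -1 0 0;94 0 -1 0 0;94 0 -1 0 0;94 0 -1 0 0;94 0 0 0 0'; python3 -m jog '94 1 -0.5 0 0;94 1 -0.5 0 0;94 1 0 0 0;94 1 0 0 0;94 1 0 0 0;94 1 0 0 0;94 0 0 0 0';python3 - <<'E'
from cup import *
T=np.array([.608,.274,.1555]); a=np.radians(34.1); ex=np.array([np.cos(a),np.sin(a),0]); ey=np.array([-ex[1],ex[0],0]); ax=-.5*ex+np.array([0,0,.866]); px=np.cross(ey,ax)
ims=[]
Q=[]
for n in("scene","top"):
    im,d=r.snapshot(n); ims.append(im); P=cloud(n,d).reshape(-1,3)
    q=(P-T)@np.c_[px,ey,ax]+[0,0,.14]; h=np.hypot(q[:,0],q[:,1])
    for lo,hi in((.055,.075),(.08,.1),(.115,.135)):
        k=(h<.042)&(h>.024)&(q[:,2]>lo)&(q[:,2]<hi); print(n,lo,k.sum(),circ(q[k],.03)[:2].round(4) if k.sum()>20 else '')
    k=(h<.026)&(q[:,2]>.12)&(q[:,2]<.2); print('foot s',np.percentile(q[k][:,2],[50,90]).round(4))
    k=(h>.027)&(h<.036)&(q[:,2]>.02); print('mouth s',np.percentile(q[k][:,2],[1,4]).round(4))
cv2.imwrite('pics/z.png',np.hstack([cv2.resize(ims[0],(400,300)),cv2.resize(ims[1],(400,300))]))
C=cloud("scene",r.snapshot("scene")[1]); k=(np.abs(C[...,0]-.546)<.06)&(np.abs(C[...,1]+.276)<.06)&(C[...,2]>.1)&(C[...,2]<.12); p=C[k]
print('tray cup foot',p.mean(0).round(4),k.sum(),'z pct',np.percentile(p[:,2],[10,90]).round(4)); go(0.6,0,.3)
E
```

```text
clock: 28.95
tool_pos: [0.6209, 0.2789, 0.275]
tool_rot: [-0.602, 1.911, -1.898]
wrist_force: [0.4, 0.0, 0.3]
grip_width: 0.094
clock: 29.65
tool_pos: [0.4915, 0.1925, 0.3083]
tool_rot: [-0.599, 1.912, -1.897]
wrist_force: [0.7, -0.4, -0.0]
grip_width: 0.094
scene 0.055 387 [-0.0012  0.0003]
scene 0.08 395 [ 0.0018 -0.    ]
scene 0.115 411 [ 0.0062 -0.0005]
foot s [0.1448 0.1468]
mouth s [0.0412 0.0475]
top 0.055 40 [ 0.0003 -0.0009]
top 0.08 42 [ 0.0036 -0.0009]
top 0.115 54 [ 0.0082 -0.0014]
foot s [0.1448 0.1475]
mouth s [0.0475 0.0752]
tray cup foot [ 0.5514 -0.2695  0.1072] 333 z pct [0.1036 0.1095]
t 29.8 tcp [0.4933 0.1944 0.3077] yaw -56.8 tilt 1.9 grip 0.0941 F [0.8 0.9 0.3]
units x y z [0.69 0.19 8.85] turn -0.16
```

View pics/z.png

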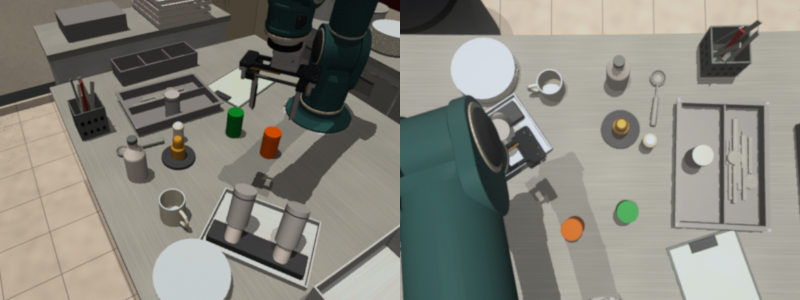

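The last picture shows one cup hanging on the formerly empty peg (240,210) and the other standing in the empty tray compartment (172,100; top view 703,155). The shaker, mug, spoon and bottle are in place and the gripper is clear. Handing in.

```bash
python3 -c "
from workcell import r
print(r.sign_off())"
```

```text
the job is handed in; nothing more can be done
None
```

Both cups were tried on the gauge, put away by the result, and the job was handed in at about 30 s of the 72 s allowed. No verdict was reported.

- **Left cup (double-walled):** It stopped at the gauge step with its mouth at z ≈ 57 mm, and stayed there when I let go. It now stands mouth-down in the empty tray compartment, about 65 mm along tray y. Its foot measured at 0.107–0.109 m, which fits standing on the tray floor.
- **Right cup (single-walled):** It went down to the base plate and was then hung on the empty peg. By the last fit its mouth is about 40 mm along the peg and about 4 mm off the axis. Its tilt is about 0.13 rad, against a limit of 0.25 rad.

- **Slip on the gauge:** The first cup slid about 10 mm up in the jaws when it met the step, before I noticed. The highest wrist force I read on the gauge was about 4 N.
- **Camera disagreement:** The two cameras disagreed by 2–3 mm, within the margins. Late on, the top view saw little of the hung cup, so its mouth position comes mainly from the scene view.
- **Bystanders:** The shaker, mug, spoon and bottle looked unmoved in the last picture; I did not measure them again.

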